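# Charge the two grinding vials and start the mill

### The job

Charge the grinding vials: take the lid off each filling funnel and lay it flat in the storage pocket of its own colour, then let every pellet go, one by one, into the funnel of its own colour so that it drops down into the vial below. When all the pellets are in their vials and both lids are put away, press the green start button fully and let it go; leave the other things on the bench where they are.

Things in the scene. Friction and masses are not known exactly. Their poses are not given: they have to be found in the camera images.
- station_blue: fixed upright filling station; foot (disc 90 wide, 8 thick), collar and funnel rim blue. Origin: underside centre, z up. On its axis a clear vial (bore 24 wide, floor at height 12, top 80), then a white funnel: 24 wide inside at height 80, 64 at 111 and up to the rim at 117 (75 outside). Steel post 38 from the axis, top at 108. A pellet let go in or just above the mouth slides down by itself
- lid_blue: loose blue lid, 50 g, at the start on the blue station's funnel (origin 6 mm below the rim). Origin: underside centre of its white spigot (54 mm across, 6 high); then the blue disc, 74 mm across, from 6 to 11 mm; then a round grip knob 18 mm thick from 11 to 39 mm (z axis up through the knob)
- slot_blue: fixed square storage pocket for the blue lid, on the caddy: blue floor and blue label strip on its -x side. Origin: underside centre; outside 94x94 mm, walls 5 mm thick, 16 high, inside 84x84 mm (x, y along the walls), floor 5 mm above the origin. The lid lies in it on its spigot, 5 mm to spare all round
- station_orange: fixed upright filling station; foot (disc 90 wide, 8 thick), collar and funnel rim orange. Origin: underside centre, z up. On its axis a clear vial (bore 24 wide, floor at height 12, top 80), then a white funnel: 24 wide inside at height 80, 64 at 111 and up to the rim at 117 (75 outside). Steel post 38 from the axis, top at 108. A pellet let go in or just above the mouth slides down by itself
- lid_orange: loose orange lid, 50 g, at the start on the orange station's funnel (origin 6 mm below the rim). Origin: underside centre of its white spigot (54 mm across, 6 high); then the orange disc, 74 mm across, from 6 to 11 mm; then a round grip knob 18 mm thick from 11 to 39 mm (z axis up through the knob)
- slot_orange: fixed square storage pocket for the orange lid, on the caddy: orange floor and orange label strip on its -x side. Origin: underside centre; outside 94x94 mm, walls 5 mm thick, 16 high, inside 84x84 mm (x, y along the walls), floor 5 mm above the origin. The lid lies in it on its spigot, 5 mm to spare all round
- caddy: fixed grey board 116x198x6 mm that carries the two storage pockets side by side; which pocket is left or right varies. Behind it, fixed, stands a grey centrifuge 257 mm high (world x over 0.54, y 0.07 to 0.45 m): carry things round its front
- mat: fixed black rubber mat, 100 (x) by 170 (y) by 4 mm, on which the pellets stand; origin: centre of its underside
- pellet_blue_1: loose blue grinding pellet: hexagonal prism 13 mm across flats (flats face its x axis and every 60 degrees from it), 15 mm across corners, 15 mm high along its z; about 14 g. Origin: its centre. Stands upright on the mat at the start; may be absent
- pellet_orange_1: loose orange grinding pellet: hexagonal prism 13 mm across flats (flats face its x axis and every 60 degrees from it), 15 mm across corners, 15 mm high along its z; about 14 g. Origin: its centre. Stands upright on the mat at the start; may be absent
- pellet_blue_2: loose blue grinding pellet: hexagonal prism 13 mm across flats (flats face its x axis and every 60 degrees from it), 15 mm across corners, 15 mm high along its z; about 14 g. Origin: its centre. Stands upright on the mat at the start; may be absent
- pellet_orange_2: loose orange grinding pellet: hexagonal prism 13 mm across flats (flats face its x axis and every 60 degrees from it), 15 mm across corners, 15 mm high along its z; about 14 g. Origin: its centre. Stands upright on the mat at the start; may be absent
- pellet_blue_3: loose blue grinding pellet: hexagonal prism 13 mm across flats (flats face its x axis and every 60 degrees from it), 15 mm across corners, 15 mm high along its z; about 14 g. Origin: its centre. Stands upright on the mat at the start; may be absent
- pellet_orange_3: loose orange grinding pellet: hexagonal prism 13 mm across flats (flats face its x axis and every 60 degrees from it), 15 mm across corners, 15 mm high along its z; about 14 g. Origin: its centre. Stands upright on the mat at the start; may be absent
- mill_box: fixed white control box of the mill, 75x85x35 mm, with the start button on top; origin: centre of its underside
- start_top (a point): centre of the top face of the green start button (28 mm across, in a black housing 44 mm across, 12 high, on the box); it faces up and moves down with the button
- start (a joint): start button travel in m: 0 released, 0.006 fully down; springs back; about 5 N for full travel
- label_roll: white paper label roll, 72 mm across, 52 high; a bystander; origin: centre of its underside
- bench_timer: small white digital timer, 48x68x32 mm; a bystander; origin: centre of its underside
- sample_cup_1: specimen cup with red screw lid, 66 mm across, 69 high; a bystander; origin: centre of its underside
- sample_cup_2: specimen cup with white screw lid, 66 mm across, 69 high; a bystander; origin: centre of its underside
- stain_bottle_1: amber dropper bottle with blue dropper, 37 mm across, 100 high; a bystander; origin: centre of its underside
- stain_bottle_2: amber dropper bottle with green dropper, 37 mm across, 100 high; a bystander; origin: centre of its underside
- tape_roll: roll of blue tape lying flat, 82 mm across, 20 high; a bystander; origin: centre of its underside
There are look-alikes about, which are no part of the job. There is more than one size of the lid_orange; the job needs the larger. There is more than one size of the lid_blue; the job needs the larger.

How it is judged (in metres and radians):
On the way, in this order (a step that is already met when the one before it is completed fails the run):
1. every pellet lies in the vial of its own colour and both lids lie in their own pockets (horizontal distance between each of pellet_blue_1, pellet_blue_2, pellet_blue_3 and station_blue below 0.01 m and z of pellet_blue_1 in the frame of station_blue between 0.012 and 0.078 m and horizontal distance between each of pellet_orange_1, pellet_orange_2, pellet_orange_3 and station_orange below 0.01 m and z of pellet_orange_1 in the frame of station_orange between 0.012 and 0.078 m and z of pellet_blue_2 in the frame of station_blue between 0.012 and 0.078 m and z of pellet_orange_2 in the frame of station_orange between 0.012 and 0.078 m and z of pellet_blue_3 in the frame of station_blue between 0.012 and 0.078 m and z of pellet_orange_3 in the frame of station_orange between 0.012 and 0.078 m and horizontal distance between lid_blue and slot_blue below 0.01 m and z of lid_blue in the frame of slot_blue below 0.009 m and angle between each of lid_blue, lid_orange's own z axis and vertical below 0.1 rad and horizontal distance between lid_orange and slot_orange below 0.01 m and z of lid_orange in the frame of slot_orange below 0.009 m), for 0.2 s.
2. then the start button is pressed down (all of step 1 and value of joint start above 0.004 m), for 0.1 s.
At the end, for the whole second after the job is handed in: every pellet in the vial of its colour (within 10 mm of its axis, below the funnel throat), each lid flat in the pocket of its colour (within 10 mm of centre, 4 mm of the floor, 0.1 rad), all at rest; start pressed over 4 mm after that and released below 2 mm (all of step 1 and linear speed of each of pellet_blue_1, pellet_orange_1, pellet_blue_2, pellet_orange_2, pellet_blue_3, pellet_orange_3, lid_blue, lid_orange below 0.02 m/s and value of joint start below 0.002 m); the robot touches nothing.
It fails at once if a bystander is displaced by more than 4 cm (distance of any of label_roll, bench_timer, sample_cup_1, sample_cup_2, stain_bottle_1, stain_bottle_2, tape_roll from where it was at the start of the episode above 0.04 m).
Of pellet_blue_1, pellet_orange_1, pellet_blue_2, pellet_orange_2, pellet_blue_3, pellet_orange_3 only 4 to 6 are there at a start; the rules pass over those that are not, and their reading is None.
At some moment in a run one of pellet_blue_1, pellet_orange_1, pellet_blue_2, pellet_orange_2, pellet_blue_3, pellet_orange_3 may be knocked a few centimetres aside while the robot is not near it.
Once in a run the grip may slacken for a moment while it holds something.
It also fails if it takes over 210 s, if anything falls off the work surface, if the arm or the gripper's body presses on something with over 40 N, if the wrist force passes 120 N, or if a joint passes its speed limit or range.

### The arm

A 6-joint arm with a two-finger parallel gripper is mounted at the origin on a cart in front of the work surface, level with it; the furniture and walls round the work are solid. World frame = base frame: x ahead of the robot, y to its left, z up, the work surface at z = 0. Lengths are in mm, angles in rad, forces in N, time in s.
With the tool pointing down it reaches from about 275 to 850 mm from the base axis. Payload 19 kg.
Tool frame: the origin (TCP) lies midway between the tips of the shut fingers; the grasp point (between the pads) lies 19 mm behind it; z points along the fingers, y is the line along which they close (so a half turn about z gives the same grasp; the last joint's range is limited). The gripper opens to 85 mm and grips with 20 to 120 N. Pads are 22 mm wide; open, the fingers measure 114 mm over their backs; the gripper's body (76 mm by 85 mm) begins 54 mm behind the grasp point. The pads swing forward as they close: fully open they stand 13 mm farther back than shut.
Start: joints at [-1.253, 0.15, 1.437, -0, 1.554, -0.134], TCP at [251.007, -517.287, 231.267] pointing down, gripper open.
Joint ranges: [-2.8, 2.8], [-0.68, 2.1], [0.12, 2.68], [-1.39, 4.53], [0.16, 2.79], [-2.81, 2.81]. Speed limits (rad/s): [1.89, 1.89, 2.22, 3.01, 3.01, 3.01].

### API

Orientations are given as a unit quaternion [x, y, z, w].
In Python, from workcell import ctrl gives the robot as it stands.
- The arm moves only by the tool arm_command, never from a script. Its argument "steps" is a list that holds one entry, the list of rows, each a list of 7 numbers: the shift along the tool's x, y, z in cm, then the turn, a rotation vector about the tool's x, y, z in degrees, then the closure, from 0 (fully open) to 1 (shut). In form: [[[dx, dy, dz, ax, ay, az, fingers], ...]]. A call has exactly 8 rows; each row is the pose to reach, as a shift and turn from the pose commanded when the call began, along the tool's axes at that moment; what a row does not reach only later rows make up. A row lasts 1/10 s, in which the tool goes at most 50 mm and 8.59 degrees, less where a joint would pass 70% of its speed; a pose out of reach is approached as far as the arm can. A call with a gripper value outside its range is refused whole. The fingers move at their own pace and stop on an object; "newtons" is the grip in N (left out, the last holds). Time passes only in rows, so rows that repeat a pose let the fingers close, or fill a call up. It gives the time, the measured TCP pose, the force, the opening and the grip force at its end, in the units of the state.
- ctrl.read_state(): the state, without advancing time (a new reading comes with each control period).
- ctrl.capture(name): name is "scene" or "top" or "wrist"; returns a dict with "img" (384x512x3 uint8, blue, green, red), "fx", "fy", "cx", "cy" (pixels), "T" (4x4, takes a point from camera to world coordinates). Camera axes: x right, y down, z forward; pixel columns grow to the right and rows downward; lengths in mm; the calibration is good to about 2 mm. The wrist camera is an equidistant fisheye: a pixel r from the principal point sees the ray r / f radians off the axis. A picture is of the moment at which its call begins. There is no depth.
- ctrl.hand_in(): hands the job in; it is judged then, once.
The state is a dict: "time": time; "qpos": joint angles; "dq": joint speeds; "joint_efforts": joint torques, N m; "tool_pos": TCP position; "tool_rot": TCP orientation; "contact_force": force on the tool from outside, world axes, zero at the start; "torque": the same for the moment, N m; "finger_gap": finger opening in mm; "gripper_force": force on a finger pad.
Only numpy, scipy, OpenCV 4.12 (cv2) and the standard library are available. Lean on these libraries where they do the work, as an engineer would, in place of code of your own. Each camera call takes 0.05 s, during which the arm holds its last target. There are 200 camera calls.

## Working session

There is one attempt and no reset: what is moved stays moved. The work goes in short steps, Python scripts to look and compute and a tool call to move; the robot and the scene stay as the last step left them, time stands still between calls to the robot, and variables do not carry over. Pictures are saved under pics/ and viewed, at most 14 in all, crops included, and the job is handed in when it is done.

Besides the shell and the picture viewer there is one more tool, called after ">>>" by a JSON object that holds its "op" and its "data". arm_command: Moves the arm, as the interface text tells. Its arguments: {"type":"object","properties":{"steps":{"type":"array","items":{"type":"array","items":{"type":"array","items":{"type":"number"}}}},"newtons":{"type":"number"}},"required":["steps"]}

```bash
mkdir -p pics; ls; cat > h.py <<'E'
import numpy as np, cv2
from workcell import ctrl
from scipy.spatial.transform import Rotation as R
def cap(n,save=None):
    c=ctrl.capture(n)
    if save: cv2.imwrite('pics/'+save,c['img'])
    return c
def ray(c,u,v,fish=False):
    x=(u-c['cx'])/c['fx'];y=(v-c['cy'])/c['fy']
    if fish:
        r=np.hypot(x,y);s=np.sin(r)/r if r>1e-9 else 1;d=np.array([x*s,y*s,np.cos(r)])
    else: d=np.array([x,y,1.])
    T=np.array(c['T']);return T[:3,3],T[:3,:3]@d
def onz(c,u,v,z,fish=False):
    o,d=ray(c,u,v,fish);return o+d*(z-o[2])/d[2]
E
python3 - <<'E'
from h import *
for n in('scene','top','wrist'):
    c=cap(n,n+'0.png');print(n,c['fx'],c['cx'],c['cy'],np.round(c['T'],3).tolist())
print(ctrl.read_state())
E
```

```text
pics
scene 425.1952908912992 251.37806130037887 190.8773669180457 [[-0.905, -0.294, 0.309, 158.912], [-0.426, 0.619, -0.66, 914.032], [0.003, -0.728, -0.685, 1081.107], [0.0, 0.0, 0.0, 1.0]]
top 371.67387652921275 252.23564141157607 185.2624882325481 [[0.016, -0.984, 0.177, 377.287], [-1.0, -0.017, -0.001, -31.16], [0.004, -0.177, -0.984, 1336.91], [0.0, 0.0, 0.0, 1.0]]
wrist 297.3186396354542 259.6140535268157 189.7635927752667 [[0.437, -0.851, -0.292, 326.722], [-0.899, -0.414, -0.141, -481.229], [-0.001, 0.324, -0.946, 373.762], [0.0, 0.0, 0.0, 1.0]]
{'time': 0.15, 'qpos': array([-1.25301722e+00,  1.50873051e-01,  1.43782588e+00, -2.49547977e-05,
        1.55379587e+00, -1.33982474e-01]), 'dq': array([ 4.41895671e-05, -1.72669315e-03, -1.12195963e-03,  2.33675830e-04,
       -3.37945836e-04, -1.26945497e-03]), 'joint_efforts': array([ 3.23603061e-03, -7.13382554e+01, -5.71041906e+01, -1.37991610e-04,
        7.14211841e-03, -3.34707238e-05]), 'tool_pos': array([ 250.94602653, -517.15692927,  230.84192468]), 'tool_rot': array([ 9.74597071e-01,  2.23965054e-01, -5.38172840e-05, -4.48023678e-04]), 'contact_force': array([ 0.62216974,  0.02550708, -0.88232666]), 'torque': array([0.03430278, 0.04534471, 0.00090038]), 'gripper_force': 0.0, 'finger_gap': 85.76796272582682}
```

View pics/top0.png

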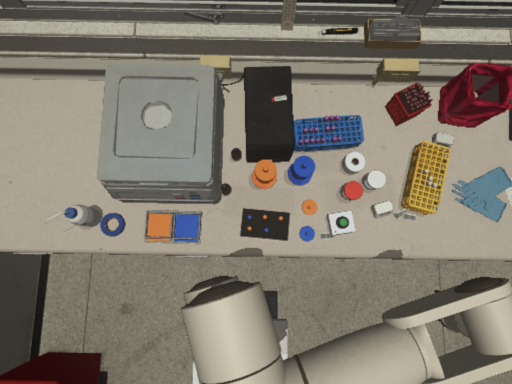

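View pics/scene0.png

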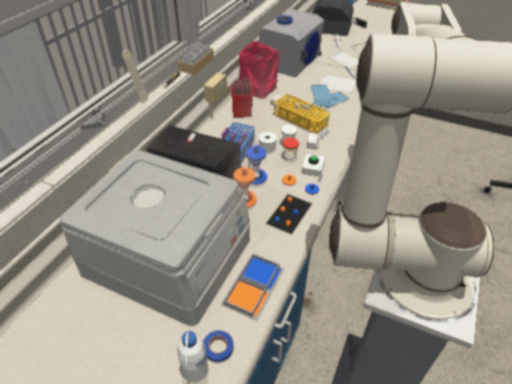

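Top view: orange station with its lid at (265,174), blue station at (301,170), caddy pockets orange (159,227) and blue (187,227), mat (265,224) and button (343,222). The small orange disc (309,207) and small blue disc (307,233) lying on the bench are the look-alike lids; the large lids are the ones on the funnels. I'll check that with a crop and measure.

```bash
python3 - <<'E'
from h import *
c=cap('top');im=c['img']
cv2.imwrite('pics/crop1.png',cv2.resize(im[140:260,140:370],None,fx=3.4,fy=3.4,interpolation=cv2.INTER_CUBIC))
h=cv2.cvtColor(im,cv2.COLOR_BGR2HSV)
for nm,lo,hi in(('or',(5,130,110),(20,255,255)),('bl',(105,130,60),(128,255,255)),('gr',(45,80,60),(85,255,255))):
    m=cv2.inRange(h,lo,hi);n,l,s,ce=cv2.connectedComponentsWithStats(m)
    for i in range(1,n):
        x,y=ce[i]
        if s[i][4]>4 and 100<x<380 and 140<y<260:
            print(nm,s[i].tolist(),ce[i].round(1),'z0',onz(c,x,y,11)[:2].round(),'z145',onz(c,x,y,125)[:2].round())
E
```

```text
or [252, 159, 25, 30, 549] [264.4 173.5] z0 [660. -76.] z145 [635. -72.]
or [302, 200, 15, 15, 175] [309.2 206.7] z0 [ 541. -238.] z145 [ 527. -220.]
or [147, 214, 24, 23, 508] [158.8 224.7] z0 [467. 297.] z145 [460. 269.]
or [263, 215, 4, 4, 13] [264.6 216.4] z0 [503. -79.] z145 [492. -75.]
or [279, 216, 4, 4, 13] [280.4 217.6] z0 [ 500. -135.] z145 [ 489. -126.]
or [247, 226, 5, 4, 14] [249.2 227.6] z0 [462. -24.] z145 [455. -25.]
or [147, 238, 23, 3, 55] [156.9 239.3] z0 [416. 301.] z145 [413. 272.]
bl [324, 147, 3, 2, 5] [325.2 147.6] z0 [ 761. -300.] z145 [ 728. -277.]
bl [328, 147, 6, 2, 12] [330.5 147.5] z0 [ 762. -319.] z145 [ 729. -295.]
bl [341, 146, 4, 2, 7] [342.3 146.6] z0 [ 766. -363.] z145 [ 733. -335.]
bl [310, 148, 9, 2, 16] [314.4 148.6] z0 [ 757. -260.] z145 [ 724. -240.]
bl [288, 156, 27, 29, 504] [301.6 169.6] z0 [ 677. -212.] z145 [ 651. -196.]
bl [101, 214, 22, 21, 173] [112.2 224.1] z0 [467. 463.] z145 [459. 420.]
bl [175, 215, 23, 22, 481] [186.4 225.6] z0 [466. 199.] z145 [458. 179.]
bl [248, 215, 4, 4, 12] [249.5 216.5] z0 [502. -25.] z145 [491. -25.]
bl [300, 226, 14, 15, 159] [306.6 233.3] z0 [ 446. -228.] z145 [ 440. -211.]
bl [265, 228, 3, 4, 11] [265.9 229.6] z0 [456. -84.] z145 [449. -79.]
bl [175, 239, 23, 3, 40] [186.1 240.1] z0 [415. 198.] z145 [412. 178.]
gr [339, 218, 9, 8, 55] [343.  221.6] z0 [ 489. -358.] z145 [ 480. -330.]
```

View pics/crop1.png

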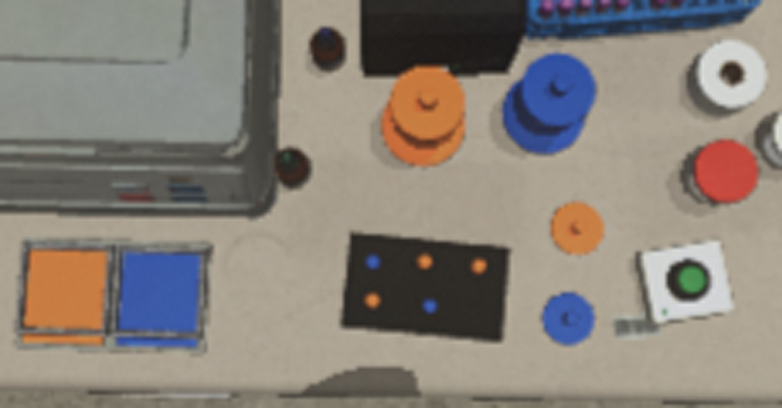

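The crop shows the large lids on the funnels at crop (428,103) orange and (558,92) blue. The small look-alikes lie flat on the bench at (577,228) and (568,318). There are five pellets: blue at (373,262) and (430,306), orange at (425,262), (479,266) and (372,300). I choose the funnel lids and will move over the stations with the camera side towards the robot (yaw 180°).

>>> {"op": "arm_command", "data": {"steps": [[[6,-2.4,-5,0,0,-8.5,0],[12,-4.8,-10,0,0,-17,0],[17,-7,-10,0,0,-25.5,0],[22,-9,-10,0,0,-34,0],[27,-11,-10,0,0,-42.5,0],[32,-13,-10,0,0,-51,0],[36,-14.5,-10,0,0,-59.5,0],[40,-16,-10,0,0,-68,0]]]}}

```text
time: 1.0
tool_pos: [503.8, -237.9, 330.4]
tool_rot: [0.68, 0.733, 0.0, 0.0]
contact_force: [0.7, 0.1, 0.0]
finger_gap: 85.3
gripper_force: 0.0
```

```bash
cat >> h.py <<'E'
def pose():
    s=ctrl.read_state();r=R.from_quat(s['tool_rot']);return s,r
def go(x,y,z,yaw=180):
    "shift (cm) and turn (deg) from current measured pose to target"
    s,r=pose();d=r.inv().apply(np.array([x,y,z])-s['tool_pos'])/10
    t=np.radians(yaw);X=[np.cos(t),np.sin(t),0];Y=[np.sin(t),-np.cos(t),0]
    g=R.from_matrix(np.array([X,Y,[0,0,-1]]).T)
    print('t',round(s['time'],2),'at',s['tool_pos'].round(1),'gap',round(s['finger_gap'],1),'F',s['contact_force'].round(1),'shift',d.round(2),'turn',np.degrees((r.inv()*g).as_rotvec()).round(2))
E
python3 -c "
from h import *
go(600,-135,330)"
```

```text
t 1.0 at [ 503.8 -237.9  330.4] gap 85.3 F [0.7 0.1 0. ] shift [ 9.55 10.36  0.04] turn [ 1.000e-02  2.000e-02 -8.576e+01]
```

>>> {"op": "arm_command", "data": {"steps": [[[2,1,0,0,0,-8.5,0],[4,2,0,0,0,-17,0],[6,4,0,0,0,-25.5,0],[8,6,0,0,0,-34,0],[9.5,8,0,0,0,-42.5,0],[9.5,10,0,0,0,-51,0],[9.5,10,0,0,0,-59.5,0],[9.5,10,0,0,0,-68,0]]]}}

```text
time: 1.8
tool_pos: [596.5, -137.9, 329.4]
tool_rot: [0.154, 0.988, 0.0, -0.001]
contact_force: [0.1, -0.5, 0.0]
finger_gap: 85.4
gripper_force: 0.0
```

>>> {"op": "arm_command", "data": {"steps": [[[0,0,0,0,0,-8.5,0],[0,0,0,0,0,-17,0],[0,0,0,0,0,-17.8,0],[0,0,0,0,0,-17.8,0],[0,0,0,0,0,-17.8,0],[0,0,0,0,0,-17.8,0],[0,0,0,0,0,-17.8,0],[0,0,0,0,0,-17.8,0]]]}}

```text
time: 2.6
tool_pos: [596.0, -138.2, 330.1]
tool_rot: [0.003, 1.0, 0.0, -0.0]
contact_force: [1.1, -0.1, 0.0]
finger_gap: 85.2
gripper_force: 0.0
```

```bash
python3 -c "
from h import *
go(635,-72,300)
cap('wrist','w1.png')"
```

```text
t 2.6 at [ 596.  -138.2  330.1] gap 85.2 F [ 1.1 -0.1  0. ] shift [-3.86  6.64  3.01] turn [ 0.01 -0.   -0.36]
```

View pics/w1.png

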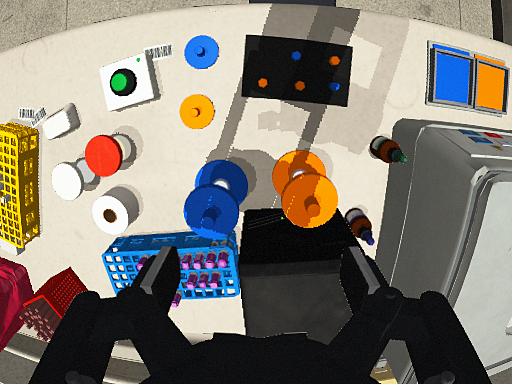

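Wrist view: blue lid knob near (211,216), orange knob near (310,212). Mat with five pellets spans x 262–336, y 55–88; pockets are at (452,78) blue and (491,86) orange; button (124,81). The small lids at (201,50) and (197,111) stay where they are.

```bash
python3 - <<'E'
from h import *
t=cap('top');w=cap('wrist')
print('knob or',onz(t,265.6,169.7,150).round(1),onz(w,312,211,150,1).round(1))
print('knob bl',onz(t,304.4,166.2,150).round(1),onz(w,210,216,150,1).round(1))
im=w['img'];h=cv2.cvtColor(im,cv2.COLOR_BGR2HSV)
for nm,lo,hi in(('or',(8,130,110),(20,255,255)),('bl',(100,130,60),(128,255,255)),('gr',(45,80,60),(85,255,255))):
    m=cv2.inRange(h,lo,hi);n,l,s,ce=cv2.connectedComponentsWithStats(m)
    for i in range(1,n):
        x,y=ce[i]
        if s[i][4]>25 and 100<x and y<250:
            print(nm,s[i].tolist(),ce[i].round(1),[onz(w,x,y,z,1)[:2].round().tolist() for z in(12,11,53)])
            if s[i][4]>1500: # lid: fit circle on disc plane from the lower half (far from foot)
                cs=max(cv2.findContours((l==i).astype(np.uint8),0,1)[0],key=len)[:,0]
                P=np.array([onz(w,u,v,122,1)[:2] for u,v in cs if v>205])
                A=np.c_[2*P,np.ones(len(P))];q=np.linalg.lstsq(A,(P**2).sum(1),rcond=None)[0]
                print('  circ',q[:2].round(1),np.sqrt(q[2]+q[0]**2+q[1]**2).round(1))
cv2.imwrite('pics/w2.png',cv2.resize(im[20:250,180:350],None,fx=2.5,fy=2.5))
E
```

```text
knob or [642.9 -75.2 150. ] [651.1 -76.2 150. ]
knob bl [ 656.8 -202.3  150. ] [ 656.9 -198.4  150. ]
or [475, 54, 29, 12, 102] [489.   59.8] [[416.0, 293.0], [415.0, 294.0], [424.0, 255.0]]
or [329, 56, 11, 9, 75] [334.2  60.3] [[461.0, -23.0], [461.0, -22.0], [466.0, -33.0]]
or [477, 63, 27, 48, 1056] [490.   86.9] [[468.0, 299.0], [468.0, 300.0], [472.0, 260.0]]
or [258, 78, 9, 10, 63] [262.2  82.3] [[499.0, -134.0], [499.0, -134.0], [500.0, -134.0]]
or [296, 81, 9, 9, 62] [299.6  85.2] [[503.0, -77.0], [503.0, -77.0], [504.0, -82.0]]
or [179, 94, 35, 35, 348] [192.3 113.6] [[545.0, -243.0], [545.0, -244.0], [542.0, -234.0]]
or [272, 150, 66, 78, 3581] [304.8 189.6] [[672.0, -64.0], [672.0, -64.0], [658.0, -71.0]]
  circ [649.8 -73.7] 36.3
bl [184, 35, 35, 34, 881] [201.2  51.6] [[448.0, -227.0], [448.0, -227.0], [454.0, -219.0]]
bl [433, 44, 37, 12, 131] [450.8  49.4] [[414.0, 196.0], [414.0, 197.0], [423.0, 166.0]]
bl [291, 51, 10, 10, 73] [295.8  55.6] [[457.0, -83.0], [457.0, -83.0], [462.0, -88.0]]
bl [435, 53, 35, 51, 1430] [451.8  78.5] [[467.0, 199.0], [467.0, 200.0], [471.0, 169.0]]
bl [329, 82, 11, 9, 78] [334.2  85.9] [[502.0, -22.0], [502.0, -22.0], [503.0, -33.0]]
bl [458, 130, 22, 6, 52] [468.2 132.2] [[561.0, 250.0], [561.0, 250.0], [556.0, 215.0]]
bl [470, 137, 23, 7, 75] [481.  140.2] [[573.0, 287.0], [573.0, 288.0], [568.0, 249.0]]
bl [102, 160, 146, 139, 7872] [194.  232.5] [[751.0, -255.0], [752.0, -256.0], [730.0, -245.0]]
  circ [ 750.2 -266.9] 79.2
bl [368, 237, 6, 8, 36] [370.5 241.1] [[774.0, 67.0], [774.0, 67.0], [751.0, 49.0]]
gr [111, 73, 18, 18, 237] [118.8  81.6] [[483.0, -368.0], [483.0, -368.0], [486.0, -347.0]]
gr [401, 155, 6, 8, 35] [403.4 158.6] [[616.0, 109.0], [616.0, 110.0], [607.0, 87.0]]
```

>>> {"op": "arm_command", "data": {"steps": [[[-2,2,2,0,0,0,0],[-4,4.5,5,0,0,0,0],[-5.2,6.4,8,0,0,-0.4,0],[-5.2,6.4,11,0,0,-0.4,0],[-5.2,6.4,13,0,0,-0.4,0],[-5.2,6.4,13,0,0,-0.4,0],[-5.2,6.4,13,0,0,-0.4,0],[-5.2,6.4,13,0,0,-0.4,0]]]}}

```text
time: 3.55
tool_pos: [648.9, -74.7, 201.9]
tool_rot: [-0.001, 1.0, -0.0, 0.001]
contact_force: [-0.0, 0.1, 0.5]
finger_gap: 85.4
gripper_force: 0.0
```

```bash
python3 -c "
from h import *
go(649,-74,126)
cap('wrist','w3.png')"
```

```text
t 3.55 at [648.9 -74.7 201.9] gap 85.4 F [-0.   0.1  0.5] shift [0.   0.08 7.59] turn [-0.02  0.13  0.07]
```

View pics/w3.png

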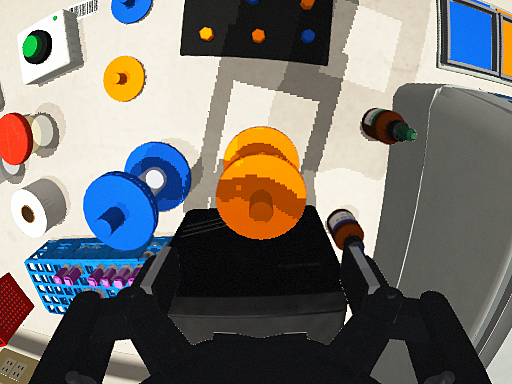

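The orange lid sits at (261,196), with its knob between the finger positions. The bottle with the blue dropper (345,225) is only 100 mm high, so it stays below the fingertips.

```bash
cat >> h.py <<'E'
def disc(w,lo,hi,z,u0,u1,v0,v1,vmin):
    h=cv2.cvtColor(w['img'],cv2.COLOR_BGR2HSV);m=cv2.inRange(h,lo,hi)
    k=np.zeros_like(m);k[v0:v1,u0:u1]=m[v0:v1,u0:u1]
    cs=cv2.convexHull(max(cv2.findContours(k,0,1)[0],key=len))[:,0]
    P=np.array([onz(w,u,v,z,1)[:2] for u,v in cs if v>vmin])
    q=np.linalg.lstsq(np.c_[2*P,np.ones(len(P))],(P**2).sum(1),rcond=None)[0]
    return q[:2].round(1),np.sqrt(q[2]+q[0]**2+q[1]**2).round(1)
OR=((6,120,60),(22,255,255));BL=((100,120,50),(128,255,255))
E
python3 - <<'E'
from h import *
w=cap('wrist')
for vm in(185,195,205): print(disc(w,*OR,122,200,320,110,260,vm),disc(w,*BL,122,70,160,165,260,vm))
print(onz(w,261,213,150,1))
E
```

```text
(array([649.7, -74.4]), np.float64(36.7)) (array([ 696.3, -221.2]), np.float64(50.5))
(array([649.8, -74.5]), np.float64(36.7)) (array([ 700.2, -221.2]), np.float64(49.9))
(array([649.7, -74.5]), np.float64(36.8)) (array([ 710.4, -220.7]), np.float64(49.4))
[649.96995708 -74.22679584 150.        ]
```

>>> {"op": "arm_command", "data": {"steps": [[[-0.1,0,2.5,0,0,0,0],[-0.1,0,5,0,0,0,0],[-0.1,0,6.5,0,0,0,0.3],[-0.1,0,7.4,0,0,0,0.6],[-0.1,0,7.4,0,0,0,1],[-0.1,0,7.4,0,0,0,1],[-0.1,0,7.4,0,0,0,1],[-0.1,0,7.4,0,0,0,1]]], "newtons": 60}}

```text
time: 4.45
tool_pos: [650.0, -74.6, 127.6]
tool_rot: [-0.001, 1.0, -0.0, 0.001]
contact_force: [-1.0, 0.6, 6.9]
finger_gap: 15.7
gripper_force: 58.5
```

>>> {"op": "arm_command", "data": {"steps": [[[0,0,0,0,0,0,1],[0,0,0,0,0,0,1],[0,0,-1,0,0,0,1],[0,0,-2,0,0,0,1],[0,0,-4,0,0,0,1],[0,0,-6,0,0,0,1],[0,0,-8,0,0,0,1],[0,0,-8,0,0,0,1]]]}}

```text
time: 5.25
tool_pos: [650.4, -74.7, 210.1]
tool_rot: [-0.001, 1.0, -0.001, 0.002]
contact_force: [-1.0, -1.0, -0.3]
finger_gap: 15.7
gripper_force: 58.5
```

```bash
python3 -c "
from h import *
go(467,299,150)
cap('wrist','w4.png')"
```

```text
t 5.25 at [650.4 -74.7 210.1] gap 15.7 F [-1.  -1.  -0.3] shift [18.31 37.4   5.88] turn [-0.06  0.29  0.09]
```

View pics/w4.png

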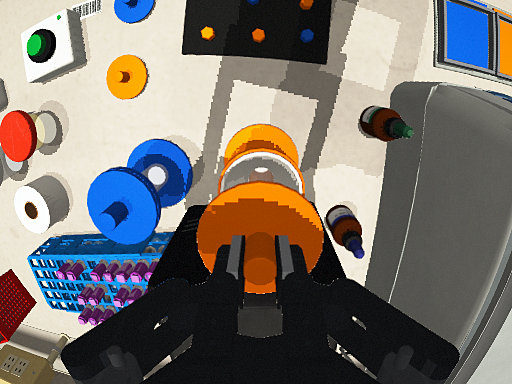

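The orange lid is held (knob between the pads at (260,265)) and the open funnel is visible at (261,172). Carrying it round the front of the centrifuge.

>>> {"op": "arm_command", "data": {"steps": [[[3,1,0,0,0,0,1],[7,2,0,0,0,0,1],[11,4,0,0,0,0,1],[15,7,0,0,0,0,1],[18.3,11,0,0,0,0,1],[18.3,15,0,0,0,0,1],[18.3,19,0,0,0,0,1],[18.3,22,0,0,0,0,1]]]}}

```text
time: 6.1
tool_pos: [465.3, 147.3, 205.9]
tool_rot: [-0.001, 1.0, 0.0, -0.0]
contact_force: [0.7, 0.1, -0.3]
finger_gap: 16.1
gripper_force: 58.6
```

>>> {"op": "arm_command", "data": {"steps": [[[0,4,0,0,0,0,1],[0,8,1,0,0,0,1],[0,12,3,0,0,0,1],[0,14,5,0,0,0,1],[0,15.4,7,0,0,0,1],[0,15.4,9,0,0,0,1],[0,15.4,9,0,0,0,1],[0,15.4,9,0,0,0,1]]]}}

```text
time: 6.9
tool_pos: [465.7, 299.1, 116.3]
tool_rot: [-0.001, 1.0, -0.0, -0.0]
contact_force: [0.5, -0.3, 0.1]
finger_gap: 15.5
gripper_force: 58.6
```

```bash
python3 -c "
from h import *
go(467,299,30)
cap('wrist','w5.png')"
```

```text
t 6.9 at [465.7 299.1 116.3] gap 15.5 F [ 0.5 -0.3  0.1] shift [-0.14 -0.    8.63] turn [-0.02 -0.04  0.08]
```

View pics/w5.png

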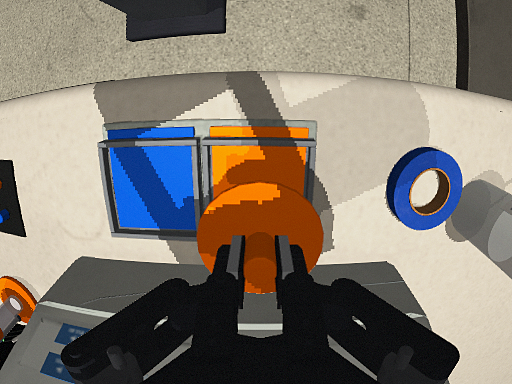

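Orange lid hangs over the orange pocket. Outer wall corners at the pocket tops: blue near-left (98,143), shared (201,140), orange near-right (317,139); blue far-left (110,236).

```bash
python3 - <<'E'
from h import *
w=cap('wrist')
for p in((98,143),(201,140),(317,139),(110,236)): print(p,onz(w,*p,22,1)[:2].round(1))
h=cv2.cvtColor(w['img'],cv2.COLOR_BGR2HSV)
for nm,(a,b) in(('bl',BL),('or',OR)):
    m=cv2.inRange(h,a,b); m[:136]=0; m[230:]=0
    if nm=='bl': m[:,:90]=0;m[:,205:]=0
    else: m[185:]=0
    y,x=np.nonzero(m);print(nm,x.min(),x.max(),y.min(),y.max())
    for u,v in((x.min(),y[x==x.min()].mean()),(x.max(),y[x==x.max()].mean()),(x.mean(),y.min()),(x.mean(),y.max())):print(u,v,onz(w,u,v,11,1)[:2].round(1))
E
```

```text
(98, 143) [420.4 154. ]
(201, 140) [421.5 250.7]
(317, 139) [420.5 345.5]
(110, 236) [513.4 150.2]
bl 108 195 136 229
108 137.0 [417.2 159.1]
195 225.0 [503.6 237.8]
153.50376279349788 136 [418.5 205.5]
153.50376279349788 229 [509.1 195. ]
or 0 449 136 184
0 182.0 [459.  -11.4]
449 183.0 [460.7 492.1]
263.0275702138624 136 [420.4 301.5]
263.0275702138624 184 [463.  301.7]
```

>>> {"op": "arm_command", "data": {"steps": [[[-0.2,-0.1,2.5,0,0,0,1],[-0.2,-0.1,5,0,0,0,1],[-0.2,-0.1,7,0,0,0,1],[-0.2,-0.1,8.2,0,0,0,1],[-0.2,-0.1,8.6,0,0,0,1],[-0.2,-0.1,8.8,0,0,0,1],[-0.2,-0.1,8.8,0,0,0,1],[-0.2,-0.1,8.8,0,0,0,1]]]}}

```text
time: 7.8
tool_pos: [468.2, 298.5, 29.0]
tool_rot: [-0.001, 1.0, 0.0, 0.001]
contact_force: [-0.2, -0.6, -0.8]
finger_gap: 15.4
gripper_force: 58.6
```

>>> {"op": "arm_command", "data": {"steps": [[[0,0,0,0,0,0,0.5],[0,0,0,0,0,0,0.5],[0,0,0,0,0,0,0.3],[0,0,0,0,0,0,0.3],[0,0,-2,0,0,0,0.3],[0,0,-5,0,0,0,0.3],[0,0,-9,0,0,0,0.3],[0,0,-13,0,0,0,0.3]]]}}

```text
time: 8.6
tool_pos: [467.5, 298.1, 159.4]
tool_rot: [-0.001, 1.0, -0.0, -0.0]
contact_force: [0.2, 0.4, -0.7]
finger_gap: 59.8
gripper_force: 0.0
```

```bash
python3 -c "
from h import *
go(467,100,160)
cap('wrist','w6.png')"
```

```text
t 8.6 at [467.5 298.1 159.4] gap 59.8 F [ 0.2  0.4 -0.7] shift [  0.08 -19.81  -0.05] turn [-0.01 -0.04  0.09]
```

View pics/w6.png

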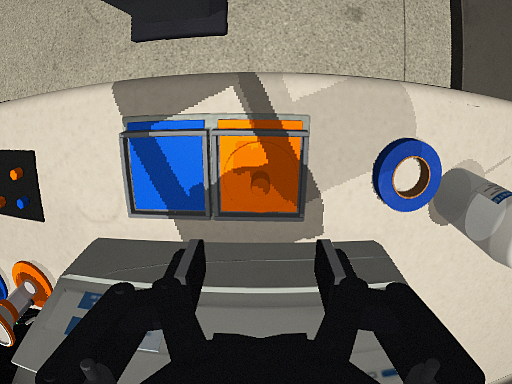

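The orange lid lies flat and centred in its pocket at (260,180). Next the blue lid.

>>> {"op": "arm_command", "data": {"steps": [[[0,-4,-2,0,0,0,0.2],[0,-9,-4,0,0,0,0],[0,-14,-4,0,0,0,0],[0,-19,-4,0,0,0,0],[0,-24,-4,0,0,0,0],[0,-29,-4,0,0,0,0],[0,-34,-4,0,0,0,0],[-3,-38,-4,0,0,0,0]]]}}

```text
time: 9.45
tool_pos: [495.3, -81.7, 198.8]
tool_rot: [-0.0, 1.0, -0.0, 0.0]
contact_force: [1.6, 1.0, 0.3]
finger_gap: 85.0
gripper_force: 0.0
```

>>> {"op": "arm_command", "data": {"steps": [[[-4,-3,0,0,0,0,0],[-8,-6,0,0,0,0,0],[-12,-9,0,0,0,0,0],[-15,-11.7,0,0,0,0,0],[-16,-11.7,0,0,0,0,0],[-16,-11.7,0,0,0,0,0],[-16,-11.7,0,0,0,0,0],[-16,-11.7,0,0,0,0,0]]]}}

```text
time: 10.25
tool_pos: [656.3, -195.2, 198.6]
tool_rot: [-0.001, 1.0, -0.0, 0.0]
contact_force: [0.5, -0.9, 0.3]
finger_gap: 85.6
gripper_force: 0.0
```

```bash
python3 - <<'E'
from h import *
w=cap('wrist','w7.png')
for vm in(185,195,205): print(disc(w,*BL,122,205,320,110,245,vm))
go(658,-199,127)
E
```

```text
(array([ 669.7, -207.9]), np.float64(39.0))
(array([ 669.7, -207.9]), np.float64(39.0))
(array([ 662.2, -210.7]), np.float64(44.3))
t 10.3 at [ 656.3 -195.3  198.8] gap 85.4 F [ 0.6  0.6 -0. ] shift [-0.16 -0.37  7.18] turn [-0.01  0.03  0.12]
```

View pics/w7.png

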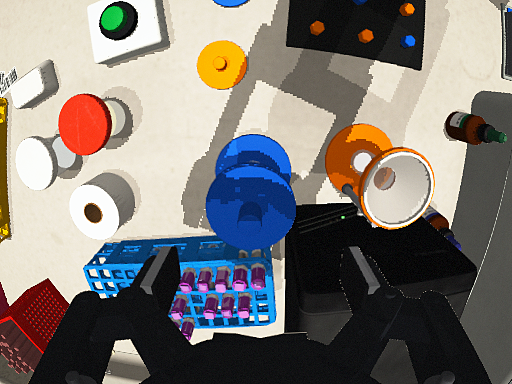

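The blue lid disc spans columns 206–296 and rows 163–250, with its knob top at about (251,222).

```bash
python3 - <<'E'
from h import *
w=cap('wrist')
print(onz(w,251,221,150,1),onz(w,206,205,122,1),onz(w,296,205,122,1),onz(w,251,250,122,1))
g=cv2.cvtColor(w['img'],cv2.COLOR_BGR2HSV);m=cv2.inRange(g,*BL);m[:150]=0;m[238:]=0
P=[]
for v in range(195,237,3):
    x=np.nonzero(m[v,:300])[0];x=x[x>195]
    if v<230: P.append(onz(w,x.min(),v,122,1)[:2])
    P.append(onz(w,x.max(),v,122,1)[:2])
P=np.array(P);q=np.linalg.lstsq(np.c_[2*P,np.ones(len(P))],(P**2).sum(1),rcond=None)[0];print(q[:2],np.sqrt(q[2]+q[0]**2+q[1]**2))
E
```

```text
[ 662.29482968 -201.90315087  150.        ] [ 661.59071485 -238.97457709  122.        ] [ 661.32065913 -166.59821847  122.        ] [ 702.97197515 -202.99622265  122.        ]
[ 665.27941628 -203.12926429] 36.23965615415644
```

>>> {"op": "arm_command", "data": {"steps": [[[-0.8,-0.7,2,0,0,0,0],[-0.8,-0.7,4.5,0,0,0,0],[-0.8,-0.7,6.2,0,0,0,0.3],[-0.8,-0.7,7.1,0,0,0,0.6],[-0.8,-0.7,7.1,0,0,0,1],[-0.8,-0.7,7.1,0,0,0,1],[-0.8,-0.7,7.1,0,0,0,1],[-0.8,-0.7,7.1,0,0,0,1]]]}}

```text
time: 11.15
tool_pos: [665.4, -203.2, 128.4]
tool_rot: [-0.001, 1.0, -0.0, 0.001]
contact_force: [-0.1, -0.5, 6.3]
finger_gap: 15.8
gripper_force: 58.7
```

>>> {"op": "arm_command", "data": {"steps": [[[0,0,0,0,0,0,1],[0,0,0,0,0,0,1],[0,0,-1,0,0,0,1],[0,0,-2,0,0,0,1],[0,0,-4,0,0,0,1],[0,0,-6,0,0,0,1],[0,0,-8,0,0,0,1],[0,0,-8,0,0,0,1]]]}}

```text
time: 11.95
tool_pos: [665.8, -203.4, 211.2]
tool_rot: [-0.001, 1.0, -0.001, 0.002]
contact_force: [-0.5, -0.5, 0.3]
finger_gap: 15.8
gripper_force: 58.5
```

```bash
python3 -c "
from h import *
go(468,199.5,200)
w=cap('wrist','w8.png')
im=w['img'];o=cv2.imread('pics/w4.png')
cv2.imwrite('pics/cmp.png',np.hstack([im[100:330,130:400],o[100:330,130:400]]))
"
```

```text
t 11.95 at [ 665.8 -203.4  211.2] gap 15.8 F [-0.5 -0.5  0.3] shift [19.72 40.32  0.95] turn [-0.11  0.27  0.09]
```

View pics/cmp.png

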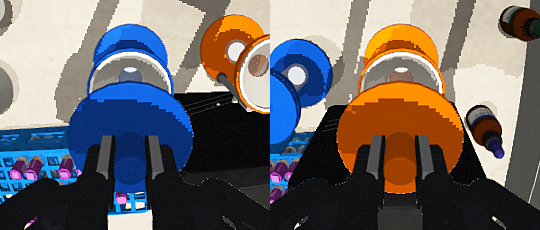

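The side-by-side shows the blue lid held just like the orange one was, with no offset.

>>> {"op": "arm_command", "data": {"steps": [[[3,2,0,0,0,0,1],[7,4,0,0,0,0,1],[11,7,0,0,0,0,1],[15,11,0,0,0,0,1],[18,15,0,0,0,0,1],[19.8,19,0,0,0,0,1],[19.8,23,0,0,0,0,1],[19.8,27,0,0,0,0,1]]]}}

```text
time: 12.8
tool_pos: [465.5, 68.2, 207.1]
tool_rot: [-0.001, 1.0, 0.0, 0.0]
contact_force: [1.0, -0.0, -0.0]
finger_gap: 15.9
gripper_force: 58.6
```

>>> {"op": "arm_command", "data": {"steps": [[[0,4,1,0,0,0,1],[0,8,3,0,0,0,1],[0,11,5,0,0,0,1],[0,13.3,8,0,0,0,1],[0,13.3,11,0,0,0,1],[0,13.3,13,0,0,0,1],[0,13.3,14,0,0,0,1],[0,13.3,14,0,0,0,1]]]}}

```text
time: 13.6
tool_pos: [465.6, 199.4, 66.0]
tool_rot: [-0.001, 1.0, -0.0, -0.001]
contact_force: [-0.2, -0.3, -0.0]
finger_gap: 15.9
gripper_force: 59.2
```

```bash
python3 -c "
from h import *
go(467.5,199.5,28.5)
w=cap('wrist','w9.png')
"
```

```text
t 13.6 at [465.6 199.4  66. ] gap 15.9 F [-0.2 -0.3 -0. ] shift [-0.2   0.01  3.75] turn [-0.03 -0.13  0.08]
```

>>> {"op": "arm_command", "data": {"steps": [[[-0.2,0,1.2,0,0,0,1],[-0.2,0,2.4,0,0,0,1],[-0.2,0,3.2,0,0,0,1],[-0.2,0,3.5,0,0,0,1],[-0.2,0,3.6,0,0,0,1],[-0.2,0,3.7,0,0,0,1],[-0.2,0,3.7,0,0,0,1],[-0.2,0,3.7,0,0,0,1]]]}}

```text
time: 14.45
tool_pos: [468.5, 199.7, 30.4]
tool_rot: [-0.001, 1.0, 0.0, 0.0]
contact_force: [1.1, -0.2, 0.1]
finger_gap: 15.9
gripper_force: 59.2
```

>>> {"op": "arm_command", "data": {"steps": [[[0,0,0,0,0,0,0.5],[0,0,0,0,0,0,0.5],[0,0,0,0,0,0,0.4],[0,0,0,0,0,0,0.4],[0,0,-2,0,0,0,0.4],[0,0,-5,0,0,0,0.4],[0,0,-9,0,0,0,0.4],[0,0,-13,0,0,0,0.4]]]}}

```text
time: 15.25
tool_pos: [467.9, 199.6, 161.4]
tool_rot: [-0.001, 1.0, -0.0, -0.0]
contact_force: [0.9, 0.6, 0.4]
finger_gap: 51.7
gripper_force: 0.0
```

```bash
cat >> h.py <<'E'
def blobs(w,x0=0,x1=512,y0=0,y1=384,a0=20,z=15,fish=True):
    h=cv2.cvtColor(w['img'],cv2.COLOR_BGR2HSV)
    for nm,(a,b) in(('bl',BL),('or',OR)):
        n,l,s,ce=cv2.connectedComponentsWithStats(cv2.inRange(h,a,b))
        for i in range(1,n):
            x,y=ce[i]
            if s[i][4]>=a0 and x0<x<x1 and y0<y<y1: print(nm,s[i][2:].tolist(),ce[i].round(1),onz(w,x,y,z,fish)[:2].round(1))
E
python3 -c "
from h import *
go(480,-78,100)
w=cap('wrist','w10.png')
blobs(w,a0=40)
"
```

```text
t 15.25 at [467.9 199.6 161.4] gap 51.7 F [0.9 0.6 0.4] shift [ -1.17 -27.76   6.14] turn [-0.01 -0.04  0.09]
bl [84, 10, 763] [260.8 122.1] [414.6 200.2]
bl [81, 78, 5917] [259.7 171.2] [464.2 199.2]
bl [55, 66, 1751] [470.  174.3] [463.5 456.1]
bl [14, 14, 133] [ 35.2 168.1] [456.  -80.7]
bl [14, 16, 154] [ 76.5 202.7] [501.  -21.4]
bl [39, 44, 855] [ 24.9 286.1] [ 650.6 -182.2]
bl [23, 20, 327] [215.5 311.6] [651.4 142.4]
bl [11, 21, 107] [  4.5 314. ] [ 739.4 -293.7]
bl [23, 30, 372] [ 11.6 333.6] [ 797.4 -308.9]
bl [14, 7, 62] [493.  343.1] [812.  673.3]
or [77, 14, 683] [354.  125.6] [415.6 293.9]
or [78, 77, 5230] [350.7 172.9] [465.2 294.3]
or [28, 38, 170] [474.5 180.3] [471.1 466.1]
or [17, 15, 165] [116.7 183. ] [476.5  40.9]
or [13, 14, 121] [ 17.2 199.1] [ 498.2 -130.6]
or [14, 14, 139] [ 45.5 202.6] [502.  -74.5]
or [51, 49, 1316] [ 78.8 288.3] [633.6 -58.8]
or [26, 26, 237] [ 56.8 319.5] [ 712.5 -136.8]
or [46, 31, 289] [ 43.1 328. ] [ 745.7 -186.4]
```

View pics/w10.png

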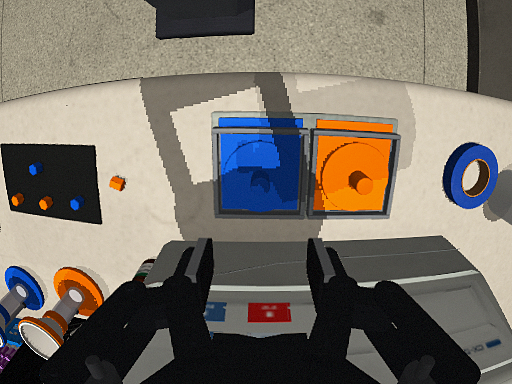

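The blue lid lies in its pocket at (259,171). One orange pellet has been knocked off the mat and is now on the bench at (117,183), about (477,41) mm. I'll take that one first.

>>> {"op": "arm_command", "data": {"steps": [[[-0.3,-4,0,0,0,0,0.6],[-0.8,-9,1,0,0,0,0.6],[-0.8,-13,3,0,0,0,0.6],[-0.8,-15.8,5,0,0,0,0.6],[-0.8,-15.8,7,0,0,0,0.6],[-0.8,-15.8,8,0,0,0,0.6],[-0.8,-15.8,8,0,0,0,0.6],[-0.8,-15.8,8,0,0,0,0.6]]]}}

```text
time: 16.1
tool_pos: [476.8, 42.2, 80.7]
tool_rot: [-0.001, 1.0, 0.0, 0.0]
contact_force: [0.3, -0.3, 0.4]
finger_gap: 34.0
gripper_force: 0.0
```

```bash
python3 -c "
from h import *
go(477,41,8)
w=cap('wrist')
blobs(w,a0=40,z=10,y1=250)
cv2.imwrite('pics/w11.png',cv2.resize(w['img'][60:340,60:400],None,fx=2.2,fy=2.2))
"
```

```text
t 16.1 at [476.8  42.2  80.7] gap 34.0 F [ 0.3 -0.3  0.4] shift [-0.01 -0.12  7.27] turn [0.01 0.02 0.14]
bl [78, 20, 842] [444.5 130.5] [414.7 194.2]
bl [84, 95, 6134] [440.6 188.9] [465.6 199.3]
bl [15, 49, 579] [  5.9 172. ] [ 448.9 -210.6]
bl [21, 22, 324] [106.4 178.5] [457.4 -84.5]
bl [20, 23, 342] [179.9 230.9] [503.  -23.9]
or [20, 13, 192] [501.8 138.3] [415.4 267.1]
or [29, 79, 1474] [501.3 196.1] [472.8 283.4]
or [24, 23, 366] [253.  203.2] [477.8  36.7]
or [20, 21, 269] [ 69. 223.] [ 500.1 -135.7]
or [21, 23, 307] [121.1 229.9] [504.2 -78.7]
```

View pics/w11.png

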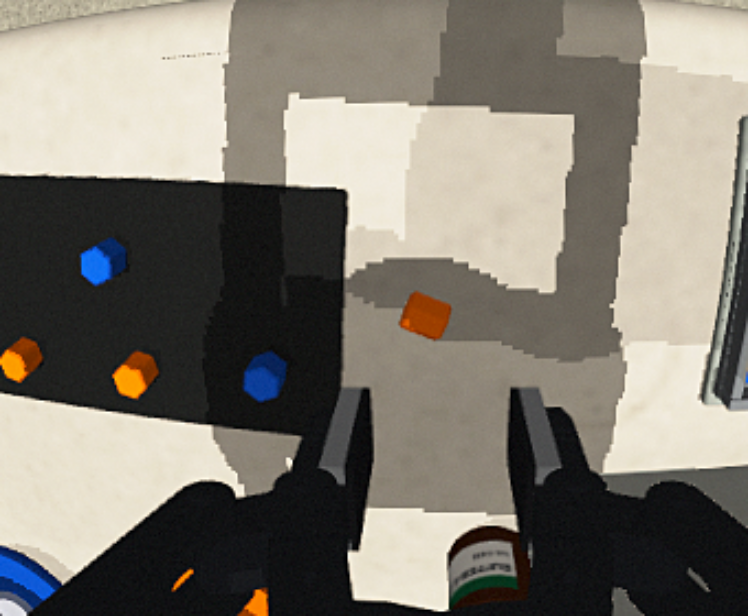

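The knocked pellet lies on its side at crop (425,316), with its axis turned about 20° from the closing line. I'll turn the gripper to take it by its end faces.

>>> {"op": "arm_command", "data": {"steps": [[[-0.1,-0.5,1,0,0,8,0.6],[-0.1,-0.5,3,0,0,16,0.6],[-0.1,-0.5,5.5,0,0,20,0.6],[-0.1,-0.5,7,0,0,20,0.6],[-0.1,-0.5,7.6,0,0,20,0.6],[-0.1,-0.5,7.6,0,0,20,0.6],[-0.1,-0.5,7.6,0,0,20,1],[-0.1,-0.5,7.6,0,0,20,1]]]}}

```text
time: 16.95
tool_pos: [478.3, 36.8, 5.4]
tool_rot: [0.173, 0.985, 0.0, 0.001]
contact_force: [-2.1, 1.0, 6.0]
finger_gap: 12.4
gripper_force: 58.5
```

>>> {"op": "arm_command", "data": {"steps": [[[0,0,0,0,0,0,1],[0,0,0,0,0,0,1],[0,0,0,0,0,0,1],[0,0,-1,0,0,0,1],[0,0,-3,0,0,0,1],[0,0,-6,0,0,0,1],[0,0,-10,0,0,0,1],[0,0,-14,0,0,0,1]]]}}

```text
time: 17.75
tool_pos: [477.3, 36.7, 146.8]
tool_rot: [0.173, 0.985, 0.0, 0.0]
contact_force: [0.4, 0.5, -0.2]
finger_gap: 12.5
gripper_force: 58.6
```

```bash
python3 -c "
from h import *
go(649.8,-74.5,150)
w=cap('wrist','w12.png')
blobs(w,a0=40,z=15,y1=300)
"
```

```text
t 17.75 at [477.3  36.7 146.8] gap 12.5 F [ 0.4  0.5 -0.2] shift [-20.01  -4.58  -0.31] turn [ 1.000e-02  4.000e-02 -1.991e+01]
bl [73, 26, 661] [391.8  68.2] [414.7 194.4]
bl [80, 94, 5249] [405.9 116.3] [464.6 196. ]
bl [18, 19, 204] [145.6 198.1] [456.1 -81.8]
bl [33, 39, 957] [ 55.9 224.5] [ 445.1 -218.6]
bl [16, 18, 213] [213.6 218.3] [500.9 -22.1]
bl [48, 32, 693] [439.1 258.6] [651.4 214.4]
bl [51, 39, 888] [458.1 286.7] [718.7 246.4]
or [56, 19, 451] [463.4  51.8] [415.6 289.1]
or [59, 82, 3387] [476.9  95.5] [465.9 295.2]
or [17, 17, 200] [168.8 234. ] [502.  -76.1]
or [16, 17, 182] [126.8 244.3] [ 498.2 -132. ]
or [24, 24, 576] [259.5 251.5] [553.6   8.8]
or [35, 34, 854] [ 87.  286.2] [ 537.4 -228.8]
or [28, 13, 210] [323.4 278. ] [613.6  65.1]
```

>>> {"op": "arm_command", "data": {"steps": [[[-3,-2,0,0,0,-6,1],[-7,-3.5,0,0,0,-12,1],[-11,-4.6,0,0,0,-18,1],[-15,-4.6,0,0,0,-19.9,1],[-18,-4.6,0,0,0,-19.9,1],[-20,-4.6,0,0,0,-19.9,1],[-20,-4.6,0,0,0,-19.9,1],[-20,-4.6,0,0,0,-19.9,1]]]}}

```text
time: 18.6
tool_pos: [649.8, -74.6, 144.6]
tool_rot: [0.0, 1.0, 0.0, -0.0]
contact_force: [0.2, 0.1, -0.1]
finger_gap: 12.5
gripper_force: 58.7
```

>>> {"op": "arm_command", "data": {"steps": [[[0,0,1.2,0,0,0,1],[0,0,2.4,0,0,0,1],[0,0,2.4,0,0,0,1],[0,0,2.4,0,0,0,0.6],[0,0,2.4,0,0,0,0.6],[0,0,2.4,0,0,0,0.6],[0,0,0,0,0,0,0.6],[0,0,-3,0,0,0,0.6]]]}}

```text
time: 19.4
tool_pos: [649.4, -74.6, 173.8]
tool_rot: [0.0, 1.0, 0.0, -0.001]
contact_force: [-0.5, 0.4, 0.4]
finger_gap: 34.0
gripper_force: 0.0
```

```bash
python3 -c "
from h import *
go(503,-24,80)
w=cap('wrist','w13.png')
blobs(w,a0=40,z=15,y1=300)
cv2.imwrite('pics/w13c.png',cv2.resize(w['img'][100:300,150:400],None,fx=2.4,fy=2.4))
"
```

```text
t 19.4 at [649.4 -74.6 173.8] gap 34.0 F [-0.5  0.4  0.4] shift [14.62  5.05  9.42] turn [ 0.03 -0.12 -0.01]
bl [42, 19, 614] [118.7   7.6] [ 463.2 -225.9]
bl [46, 70, 2515] [483.4  33.9] [468.7 197.7]
bl [16, 16, 178] [311.1  31.2] [502.2 -23.6]
bl [173, 184, 8414] [107.4 235.8] [ 731.  -267.1]
bl [26, 12, 65] [348.6 233.5] [724.   30.1]
bl [17, 22, 214] [366.6 268.5] [775.9  61.8]
or [17, 16, 172] [201.3  29.4] [ 499.9 -133.3]
or [15, 17, 184] [257.1  30.8] [503.4 -77.4]
or [44, 50, 1683] [112.7  78.2] [ 542.6 -233. ]
or [27, 29, 305] [397.7 123.8] [593.5  75.6]
or [101, 107, 2967] [260.5 160.1] [636.9 -73.9]
or [12, 7, 47] [262.6 182.8] [661.7 -71.7]
or [14, 18, 114] [ 15.4 223.3] [ 722.2 -438.1]
or [31, 27, 375] [353.9 245.5] [740.7  39.1]
or [64, 14, 156] [259.5 249. ] [742.8 -75. ]
```

View pics/w13c.png

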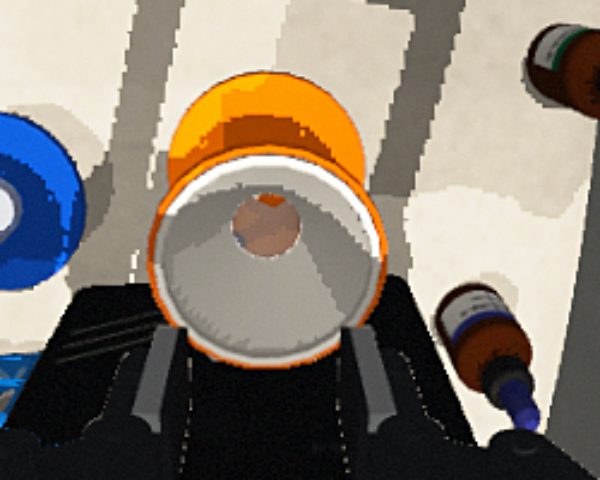

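The pellet has gone down: orange shows in the bore at crop (268,200) and nothing is stuck in the funnel. Next are the orange pellets on the mat at (503,-77) and (500,-133).

>>> {"op": "arm_command", "data": {"steps": [[[4,0,0,0,0,0,0.6],[8,-0.2,2,0,0,0,0.6],[12,-0.3,5,0,0,0,0.6],[14.6,-0.3,8,0,0,0,0.6],[14.6,-0.3,12,0,0,0,0.6],[14.6,-0.3,15,0,0,0,0.6],[14.6,-0.3,16.5,0,0,0,0.6],[14.6,-0.3,16.5,0,0,0,0.6]]]}}

```text
time: 20.25
tool_pos: [502.9, -77.4, 7.5]
tool_rot: [0.0, 1.0, 0.0, -0.001]
contact_force: [-0.1, 0.5, 1.1]
finger_gap: 34.2
gripper_force: 0.0
```

>>> {"op": "arm_command", "data": {"steps": [[[0,0,0,0,0,0,1],[0,0,0,0,0,0,1],[0,0,0,0,0,0,1],[0,0,0,0,0,0,1],[0,0,-2,0,0,0,1],[0,0,-5,0,0,0,1],[0,0,-9,0,0,0,1],[0,0,-14,0,0,0,1]]]}}

```text
time: 21.05
tool_pos: [503.2, -77.4, 150.2]
tool_rot: [0.0, 1.0, 0.0, -0.001]
contact_force: [1.3, -0.5, 0.1]
finger_gap: 10.2
gripper_force: 58.7
```

```bash
python3 -c "
from h import *
go(649.6,-74.5,123)
w=cap('wrist','w14.png')
blobs(w,a0=40,z=15,y1=270)
"
```

```text
t 21.05 at [503.2 -77.4 150.2] gap 10.2 F [ 1.3 -0.5  0.1] shift [-14.65   0.29   2.7 ] turn [ 0.03 -0.08 -0.01]
bl [45, 51, 1810] [115.8 124.8] [ 445.9 -223. ]
bl [44, 16, 325] [489.4 107.4] [414.8 187.2]
bl [47, 70, 2598] [489.8 150.6] [465.8 197. ]
bl [16, 18, 203] [253.8 130.6] [456.5 -83.2]
bl [16, 19, 212] [314.4 176.2] [501.1 -23.7]
bl [18, 17, 168] [504.3 263.3] [632.9 292.7]
or [17, 18, 219] [203.1 173.7] [ 498.5 -133.3]
or [44, 47, 1550] [118.6 209. ] [ 537.6 -232.7]
or [27, 86, 1151] [258.7 262. ] [599.7 -78.6]
or [29, 25, 344] [390.6 268.3] [615.8  80.8]
```

>>> {"op": "arm_command", "data": {"steps": [[[-3,0,0,0,0,0,1],[-7,0.1,0,0,0,0,1],[-11,0.2,0,0,0,0,1],[-13.5,0.3,0,0,0,0,1],[-14.7,0.3,0.5,0,0,0,1],[-14.7,0.3,1.5,0,0,0,1],[-14.7,0.3,2.6,0,0,0,1],[-14.7,0.3,2.6,0,0,0,1]]]}}

```text
time: 21.9
tool_pos: [649.2, -74.5, 121.1]
tool_rot: [0.0, 1.0, 0.0, -0.001]
contact_force: [-0.8, -0.1, 0.1]
finger_gap: 10.6
gripper_force: 58.7
```

>>> {"op": "arm_command", "data": {"steps": [[[0,0,0,0,0,0,1],[0,0,0,0,0,0,0.6],[0,0,0,0,0,0,0.6],[0,0,0,0,0,0,0.6],[0,0,-1,0,0,0,0.6],[0,0,-3,0,0,0,0.6],[0,0,-5,0,0,0,0.6],[0,0,-5,0,0,0,0.6]]]}}

```text
time: 22.7
tool_pos: [652.0, -74.9, 177.0]
tool_rot: [0.0, 1.0, -0.0, 0.002]
contact_force: [0.6, -0.4, 0.2]
finger_gap: 34.4
gripper_force: 0.0
```

```bash
python3 -c "
from h import *
go(500,-133.3,7)
w=cap('wrist','w15.png')
blobs(w,a0=20,z=15,y1=270)
"
```

```text
t 22.7 at [652.  -74.9 177. ] gap 34.4 F [ 0.6 -0.4  0.2] shift [15.28 -5.83 16.93] turn [-0.06  0.27 -0.01]
bl [41, 17, 501] [119.7   6.4] [ 465.1 -226.3]
bl [47, 67, 2449] [483.2  31.7] [469.2 198.1]
bl [16, 16, 178] [311.4  28.1] [502.1 -23.4]
bl [172, 184, 8340] [108.5 232.1] [ 731.5 -267.2]
bl [26, 14, 65] [348.9 229. ] [723.6  30.3]
bl [16, 21, 214] [366.5 263.7] [774.7  61.5]
or [17, 16, 161] [202.5  26.4] [ 499.9 -133.1]
or [43, 49, 1665] [114.1  74.9] [ 542.7 -233.1]
or [28, 28, 318] [397.1 120.6] [594.   75.2]
or [100, 123, 2934] [261.4 160.8] [642.1 -73.5]
or [16, 8, 25] [398.8 141. ] [616.7  79.7]
or [15, 6, 61] [261.9 178.1] [661.2 -73. ]
or [13, 19, 121] [ 16.8 219.5] [ 721.6 -437.4]
or [30, 28, 382] [353.8 241.1] [740.3  38.8]
```

>>> {"op": "arm_command", "data": {"steps": [[[4,-1,0,0,0,0,0.6],[8,-3,2,0,0,0,0.6],[12,-5,5,0,0,0,0.6],[15,-5.9,8,0,0,0,0.6],[15,-5.9,12,0,0,0,0.6],[15,-5.9,15,0,0,0,0.6],[15,-5.9,16.7,0,0,0,0.6],[15,-5.9,16.7,0,0,0,0.6]]]}}

```text
time: 23.55
tool_pos: [499.9, -133.4, 4.6]
tool_rot: [0.0, 1.0, 0.001, -0.001]
contact_force: [-0.7, -0.1, 1.3]
finger_gap: 34.0
gripper_force: 0.0
```

>>> {"op": "arm_command", "data": {"steps": [[[0,0,0,0,0,0,1],[0,0,0,0,0,0,1],[0,0,0,0,0,0,1],[0,0,0,0,0,0,1],[0,0,-2,0,0,0,1],[0,0,-5,0,0,0,1],[0,0,-9,0,0,0,1],[0,0,-14,0,0,0,1]]]}}

```text
time: 24.35
tool_pos: [500.0, -133.3, 146.5]
tool_rot: [0.0, 1.0, 0.001, -0.001]
contact_force: [1.7, -0.6, -0.2]
finger_gap: 10.7
gripper_force: 58.6
```

```bash
python3 -c "
from h import *
go(649.8,-74.5,123)
w=cap('wrist','w16.png')
blobs(w,a0=40,z=15,y1=270)
"
```

```text
t 24.35 at [ 500.  -133.3  146.5] gap 10.7 F [ 1.7 -0.6 -0.2] shift [-14.98   5.88   2.33] turn [ 0.06 -0.13 -0.01]
bl [52, 55, 2203] [163.8 125.2] [ 445.7 -224.9]
bl [10, 9, 68] [506.6 113.1] [414.3 160.3]
bl [14, 63, 508] [506.8 161. ] [473.  173.6]
bl [17, 17, 216] [313.  134.8] [456.2 -83.4]
bl [17, 18, 208] [367.9 180.6] [501.  -23.8]
or [49, 48, 1851] [163.  213.9] [ 537.4 -234.5]
or [22, 36, 669] [259.5 251.8] [ 580.9 -133.6]
or [25, 26, 274] [433.7 269.1] [618.   88.9]
```

>>> {"op": "arm_command", "data": {"steps": [[[-3,1,0,0,0,0,1],[-7,2.5,0,0,0,0,1],[-11,4.5,0,0,0,0,1],[-13.5,5.9,0,0,0,0,1],[-15,5.9,0.5,0,0,0,1],[-15,5.9,1.5,0,0,0,1],[-15,5.9,2.3,0,0,0,1],[-15,5.9,2.3,0,0,0,1]]]}}

```text
time: 25.2
tool_pos: [649.6, -74.8, 121.5]
tool_rot: [0.0, 1.0, 0.0, -0.001]
contact_force: [-1.1, 0.7, -0.5]
finger_gap: 10.8
gripper_force: 58.6
```

>>> {"op": "arm_command", "data": {"steps": [[[0,0,0,0,0,0,1],[0,0,0,0,0,0,0.6],[0,0,0,0,0,0,0.6],[0,0,0,0,0,0,0.6],[0,0,-1,0,0,0,0.6],[0,0,-3,0,0,0,0.6],[0,0,-5,0,0,0,0.6],[0,0,-5,0,0,0,0.6]]]}}

```text
time: 26.0
tool_pos: [652.0, -74.9, 177.0]
tool_rot: [0.0, 1.0, -0.0, 0.002]
contact_force: [0.0, 0.0, 0.6]
finger_gap: 34.0
gripper_force: 0.0
```

```bash
python3 -c "
from h import *
go(456.5,-83,7)
w=cap('wrist','w17.png')
blobs(w,a0=20,z=15,y1=200)
"
```

```text
t 26.0 at [652.  -74.9 177. ] gap 34.0 F [0.  0.  0.6] shift [19.63 -0.8  16.91] turn [-0.05  0.27 -0.01]
bl [41, 17, 504] [119.8   6.4] [ 465.1 -226.2]
bl [47, 67, 2451] [483.2  31.8] [469.2 198.1]
bl [16, 16, 178] [311.4  28.2] [502.1 -23.4]
or [43, 49, 1664] [114.1  75. ] [ 542.7 -233.1]
or [28, 29, 319] [397.1 120.7] [594.1  75.2]
or [100, 123, 2933] [261.4 160.9] [642.1 -73.6]
or [17, 10, 116] [259.8 180. ] [663.2 -75.2]
```

>>> {"op": "arm_command", "data": {"steps": [[[4,0,0,0,0,0,0.6],[8.5,-0.3,2,0,0,0,0.6],[13,-0.8,5,0,0,0,0.6],[17,-0.8,8,0,0,0,0.6],[19.4,-0.8,12,0,0,0,0.6],[19.4,-0.8,15,0,0,0,0.6],[19.4,-0.8,16.6,0,0,0,0.6],[19.4,-0.8,16.6,0,0,0,0.6]]]}}

```text
time: 26.85
tool_pos: [455.5, -82.2, 5.2]
tool_rot: [0.0, 1.0, 0.001, -0.002]
contact_force: [-0.2, -0.5, 0.6]
finger_gap: 34.6
gripper_force: 0.0
```

>>> {"op": "arm_command", "data": {"steps": [[[0,0,0,0,0,0,1],[0,0,0,0,0,0,1],[0,0,0,0,0,0,1],[0,0,0,0,0,0,1],[0,0,-2,0,0,0,1],[0,0,-5,0,0,0,1],[0,0,-9,0,0,0,1],[0,0,-14,0,0,0,1]]]}}

```text
time: 27.65
tool_pos: [456.1, -82.3, 148.0]
tool_rot: [0.0, 1.0, 0.0, -0.001]
contact_force: [2.3, -1.0, 0.7]
finger_gap: 10.8
gripper_force: 58.7
```

```bash
python3 -c "
from h import *
go(664.5,-203,123)
w=cap('wrist','w18.png')
blobs(w,a0=40,z=15,y1=270)
"
```

```text
t 27.65 at [456.1 -82.3 148. ] gap 10.8 F [ 2.3 -1.   0.7] shift [-20.85 -12.07   2.45] turn [ 0.04 -0.1  -0.01]
bl [44, 13, 322] [489.7 146.9] [413.9 188.7]
bl [45, 50, 1726] [123.3 168.5] [ 444.2 -223.2]
bl [51, 65, 2495] [487.8 188. ] [465.1 198.9]
bl [16, 18, 205] [316.6 220.2] [500.7 -23.5]
bl [21, 35, 611] [259.6 250.9] [536.8 -82.5]
or [43, 42, 1371] [128.4 246.5] [ 536.1 -232.9]
```

>>> {"op": "arm_command", "data": {"steps": [[[-4,-2,0,0,0,0,1],[-8,-4.5,0,0,0,0,1],[-12,-7,0,0,0,0,1],[-16,-9.5,0,0,0,0,1],[-19,-11.5,0,0,0,0,1],[-20.9,-12.1,0.5,0,0,0,1],[-20.9,-12.1,2.3,0,0,0,1],[-20.9,-12.1,2.3,0,0,0,1]]]}}

```text
time: 28.5
tool_pos: [665.2, -203.5, 121.4]
tool_rot: [0.0, 1.0, 0.001, -0.002]
contact_force: [0.0, 0.4, -1.0]
finger_gap: 10.5
gripper_force: 58.7
```

>>> {"op": "arm_command", "data": {"steps": [[[0,0,0,0,0,0,1],[0,0,0,0,0,0,1],[0,0,0,0,0,0,0.6],[0,0,0,0,0,0,0.6],[0,0,0,0,0,0,0.6],[0,0,-2,0,0,0,0.6],[0,0,-5,0,0,0,0.6],[0,0,-5,0,0,0,0.6]]]}}

```text
time: 29.3
tool_pos: [667.1, -204.2, 178.7]
tool_rot: [0.0, 1.0, -0.001, 0.003]
contact_force: [0.3, 0.1, 0.5]
finger_gap: 34.3
gripper_force: 0.0
```

```bash
python3 -c "
from h import *
go(502.5,-23.5,7)
w=cap('wrist','w19.png')
blobs(w,a0=20,z=15,y1=230)
"
```

```text
t 29.3 at [ 667.1 -204.2  178.7] gap 34.3 F [0.3 0.1 0.5] shift [16.56 18.1  17.04] turn [-0.13  0.31 -0.01]
bl [16, 14, 165] [422.4  29.8] [502.1 -24.7]
bl [13, 7, 35] [447.  212.1] [721.   39.8]
or [54, 52, 2103] [227.2  51.5] [ 542.9 -237.6]
or [2, 19, 23] [ 0.2 99.9] [ 561.1 -557.6]
or [18, 30, 254] [490.8 121.4] [597.1  91.1]
or [2, 35, 36] [  0.  131.6] [ 604.8 -565.9]
or [120, 112, 3614] [373.5 152.8] [646.8 -79.3]
or [6, 87, 216] [  1.3 206.2] [ 717.3 -600.7]
or [13, 22, 84] [401.8 169.1] [664.7 -40.8]
or [31, 28, 42] [437.2 214.2] [723.4  23.9]
or [20, 22, 259] [ 90.2 210.9] [ 718.9 -419.6]
or [17, 11, 118] [456.1 219.6] [732.5  59.3]
```

>>> {"op": "arm_command", "data": {"steps": [[[4,3,0,0,0,0,0.6],[8,7,0,0,0,0,0.6],[12,11,2,0,0,0,0.6],[15,15,5,0,0,0,0.6],[16.3,18,9,0,0,0,0.6],[16.3,18,13,0,0,0,0.6],[16.3,18,16,0,0,0,0.6],[16.3,18,16.7,0,0,0,0.6]]]}}

```text
time: 30.15
tool_pos: [499.9, -22.6, 3.2]
tool_rot: [-0.0, 1.0, 0.001, -0.003]
contact_force: [-5.3, 1.9, 9.3]
finger_gap: 33.6
gripper_force: 4.4
```

>>> {"op": "arm_command", "data": {"steps": [[[0,0,0,0,0,0,0.6],[0,0,0,0,0,0,1],[0,0,0,0,0,0,1],[0,0,0,0,0,0,1],[0,0,0,0,0,0,1],[0,0,-4,0,0,0,1],[0,0,-9,0,0,0,1],[0,0,-14,0,0,0,1]]]}}

```text
time: 30.95
tool_pos: [502.9, -23.9, 150.4]
tool_rot: [0.0, 1.0, -0.0, 0.001]
contact_force: [1.5, -0.2, -0.2]
finger_gap: 10.2
gripper_force: 58.8
```

```bash
python3 -c "
from h import *
go(664.5,-203,123)
w=cap('wrist','w20.png')
blobs(w,a0=40,z=15,y1=270)
"
```

```text
t 30.95 at [502.9 -23.9 150.4] gap 10.2 F [ 1.5 -0.2 -0.2] shift [-16.17 -17.89   2.76] turn [-0.01  0.08 -0.04]
bl [56, 17, 437] [459.3 101.9] [414.9 191.6]
bl [40, 48, 1459] [ 75.6 128.3] [ 445.9 -221.2]
bl [58, 75, 3511] [458.  147.3] [465.4 196.8]
bl [20, 34, 605] [259.5 247.6] [581.5 -24.4]
or [18, 10, 130] [502.6 110.5] [415.7 264.8]
or [21, 64, 976] [503.4 155.4] [470.5 277.7]
or [38, 44, 1272] [ 81.3 207.9] [ 537.8 -231. ]
or [31, 18, 365] [345.7 269.6] [613.6  75.6]
```

>>> {"op": "arm_command", "data": {"steps": [[[-4,-3,0,0,0,0,1],[-8,-6.5,0,0,0,0,1],[-12,-10.5,0,0,0,0,1],[-15,-14.5,0,0,0,0,1],[-16.2,-17.9,0,0,0,0,1],[-16.2,-17.9,1,0,0,0,1],[-16.2,-17.9,2.6,0,0,0,1],[-16.2,-17.9,2.6,0,0,0,1]]]}}

```text
time: 31.8
tool_pos: [663.8, -201.8, 119.0]
tool_rot: [0.0, 1.0, 0.001, -0.001]
contact_force: [0.2, -0.9, -0.4]
finger_gap: 10.5
gripper_force: 58.8
```

>>> {"op": "arm_command", "data": {"steps": [[[0,0,0,0,0,0,1],[0,0,0,0,0,0,1],[0,0,0,0,0,0,0.6],[0,0,0,0,0,0,0.6],[0,0,0,0,0,0,0.6],[0,0,-3,0,0,0,0.6],[0,0,-7,0,0,0,0.6],[2,3,-9,0,0,0,0.6]]]}}

```text
time: 32.6
tool_pos: [646.1, -175.0, 213.7]
tool_rot: [0.001, 1.0, -0.001, 0.001]
contact_force: [1.1, -0.8, 0.2]
finger_gap: 34.6
gripper_force: 0.0
```

>>> {"op": "arm_command", "data": {"steps": [[[2,2,-1,0,0,0,0.8],[2,4,-1,0,0,0,1],[2,4,-1,0,0,0,1],[2,4,-1,0,0,0,1],[2,4,-1,0,0,0,1],[2,4,-1,0,0,0,1],[2,4,-1,0,0,0,1],[2,4,-1,0,0,0,1]]]}}

```text
time: 33.4
tool_pos: [625.0, -133.0, 220.8]
tool_rot: [0.0, 1.0, 0.0, -0.0]
contact_force: [-0.3, 0.0, -0.1]
finger_gap: 0.1
gripper_force: 0.0
```

```bash
python3 -c "
from h import *
go(486,-358,80)
w=cap('wrist');s=cap('scene');im=w['img']
a=cv2.resize(im[100:280,140:400],(780,540))
b=cv2.resize(s['img'][130:220,215:295],None,fx=3,fy=3)
a[:b.shape[0],:b.shape[1]]=b
cv2.imwrite('pics/fin.png',a)
g=cv2.cvtColor(w['img'],cv2.COLOR_BGR2HSV);m=cv2.inRange(g,(45,80,60),(85,255,255))
n,l,q,ce=cv2.connectedComponentsWithStats(m)
for i in range(1,n):
  if q[i][4]>60: print(q[i].tolist(),ce[i],onz(w,*ce[i],50,1).round(1))
"
```

```text
t 33.4 at [ 625.  -133.   220.8] gap 0.1 F [-0.3  0.  -0.1] shift [ 13.88 -22.51  14.08] turn [ 0.01 -0.02 -0.04]
[66, 46, 21, 23, 331] [74.97885196 57.20543807] [ 484.9 -350.    50. ]
```

View pics/fin.png

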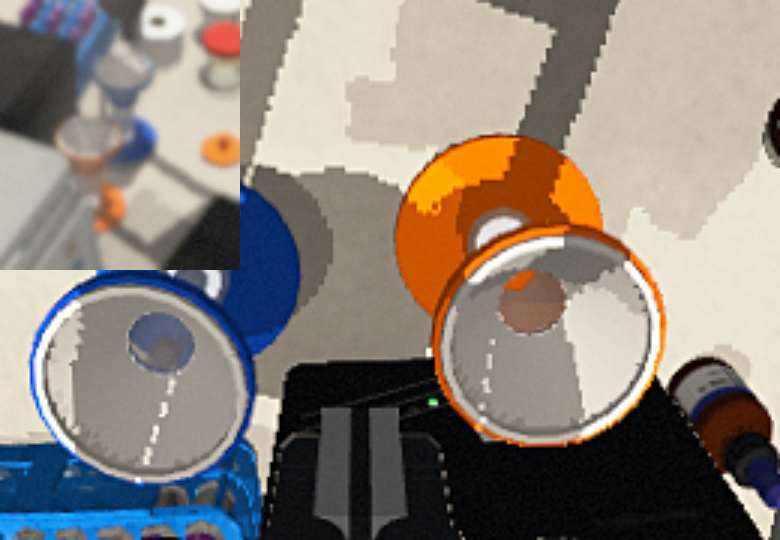

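Both funnels are empty: blue throat at (162,342) with blue below it, orange throat at (531,300) with orange below it. The fingers are shut. Now to the button.

>>> {"op": "arm_command", "data": {"steps": [[[4,-4,0,0,0,0,1],[8,-9,0,0,0,0,1],[12,-14,2,0,0,0,1],[14,-18,5,0,0,0,1],[14,-21.7,9,0,0,0,1],[14,-21.7,12,0,0,0,1],[14,-21.7,13,0,0,0,1],[14,-21.7,13,0,0,0,1]]]}}

```text
time: 34.3
tool_pos: [483.2, -349.6, 87.9]
tool_rot: [0.001, 1.0, 0.002, -0.002]
contact_force: [-0.6, 0.9, -0.0]
finger_gap: 0.3
gripper_force: 0.0
```

```bash
python3 -c "
from h import *
go(485.5,-350,51)
w=cap('wrist')
g=cv2.cvtColor(w['img'],cv2.COLOR_BGR2HSV);m=cv2.inRange(g,(45,80,50),(85,255,255))
n,l,q,ce=cv2.connectedComponentsWithStats(m)
for i in range(1,n):
  if q[i][4]>60: print(q[i].tolist(),ce[i],onz(w,*ce[i],50,1).round(1))
blobs(w,a0=40,z=15,y1=270)
"
```

```text
t 34.3 at [ 483.2 -349.6   87.9] gap 0.3 F [-0.6  0.9 -0. ] shift [-0.25 -0.05  3.69] turn [ 0.21 -0.22 -0.12]
[245, 205, 41, 39, 1000] [265.039 223.62 ] [ 485.7 -346.3   50. ]
bl [56, 63, 2778] [403.4 155. ] [ 444.3 -233.9]
or [56, 52, 2200] [378.2 254.4] [ 535.4 -243.1]
```

>>> {"op": "arm_command", "data": {"steps": [[[-0.1,0.3,1.5,0,0,0,1],[-0.1,0.3,3,0,0,0,1],[-0.1,0.3,3.4,0,0,0,1],[-0.1,0.3,3.6,0,0,0,1],[-0.1,0.3,3.7,0,0,0,1],[-0.1,0.3,3.8,0,0,0,1],[-0.1,0.3,3.8,0,0,0,1],[-0.1,0.3,3.8,0,0,0,1]]]}}

```text
time: 35.15
tool_pos: [486.1, -346.7, 53.5]
tool_rot: [0.0, 1.0, -0.0, 0.0]
contact_force: [0.4, 1.2, 3.0]
finger_gap: 0.0
gripper_force: 1.7
```

>>> {"op": "arm_command", "data": {"steps": [[[0,0,0.1,0,0,0,1],[0,0,0.2,0,0,0,1],[0,0,0.3,0,0,0,1],[0,0,0.4,0,0,0,1],[0,0,0.4,0,0,0,1],[0,0,0.4,0,0,0,1],[0,0,0.4,0,0,0,1],[0,0,0.4,0,0,0,1]]]}}

```text
time: 35.95
tool_pos: [486.2, -346.9, 50.7]
tool_rot: [0.0, 1.0, -0.0, 0.001]
contact_force: [-4.1, 8.2, 23.7]
finger_gap: 0.1
gripper_force: 12.3
```

>>> {"op": "arm_command", "data": {"steps": [[[0,0,-1,0,0,0,1],[0,0,-3,0,0,0,1],[0,0,-6,0,0,0,1],[0,0,-10,0,0,0,1],[0,0,-14,0,0,0,1],[0,0,-16,0,0,0,1],[0,0,-16,0,0,0,1],[0,0,-16,0,0,0,1]]]}}

```text
time: 36.75
tool_pos: [485.7, -346.7, 208.6]
tool_rot: [0.0, 1.0, 0.0, -0.0]
contact_force: [0.2, 0.9, -0.3]
finger_gap: 0.3
gripper_force: 0.0
```

```bash
python3 -c "
from h import *
t=cap('top');blobs(t,100,380,140,260,4,15,False)
print(ctrl.read_state()['contact_force'])
print(ctrl.hand_in())
"
```

```text
bl [8, 2, 14] [343.5 146.5] [ 765.6 -366.6]
bl [23, 21, 160] [297.1 177.4] [ 646.4 -195. ]
bl [3, 2, 4] [299.2 176.5] [ 649.9 -202.7]
bl [23, 21, 198] [112.3 224.3] [466.  460.7]
bl [24, 22, 490] [186.4 225.6] [465.7 198.2]
bl [7, 7, 22] [310.6 229.4] [ 459.6 -241.8]
bl [23, 3, 45] [185.8 240. ] [415.1 198.1]
or [25, 19, 209] [263.1 181.4] [629.6 -71.7]
or [6, 4, 17] [264.6 173.4] [659.4 -76.7]
or [16, 15, 189] [309.2 206.9] [ 539.7 -237.5]
or [24, 24, 514] [158.7 224.7] [467.2 296.6]
or [23, 3, 57] [156.9 239.2] [416.2 299.8]
[ 0.41265936 -0.49099508 -0.47416133]
the job is handed in; nothing more can be done
None
```

I handed the job in at about 37 s with no verdict shown: both lids are flat in their own pockets, all five pellets (three orange, two blue) went down into their own vials, and the start button was pressed fully and released.

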